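# Change over the forming tools on the press bench

### The job

The three steel forming tools stand in one another's places. Move them so that the pointed cone ends in the steel die shoe with the guide posts, the slotted square block in the wooden storage block and the hexagonal tool in the sheet-metal tray, each standing upright in the middle of its recess; every place holds only one tool, so use the empty round rubber mat to park one on the way. Set the tools down rather than dropping them, don't tip them over, and leave the wrench, the oil can and the bracket where they are.

Things in the scene. Friction and masses are not known exactly. Their poses are not given: they have to be found in the camera images.
- cone_center (a point): Flaring cone: plain steel, upright round body 46 mm in diameter and 42 mm high with a blunt cone on top, 62 mm high in all, about 0.6 kg. This point is on its axis half-way up, 31 mm above its flat underside; z is up along the axis. Starts in the sheet-metal tray.
- slotted_center (a point): Slotted block: plain steel, upright square block 44 x 44 mm and 56 mm high, with a slot 16 mm wide and 16 mm deep across its top along its own x. This point is on its axis half-way up, 28 mm above its flat underside; x and y are square to its side faces, z up. About 0.7 kg. Starts in the die shoe.
- hexagon_center (a point): Hexagonal tool: plain steel, upright hexagonal prism 46 mm across flats and 50 mm high, with a round boss 24 mm in diameter and 14 mm high on top, 64 mm in all, about 0.65 kg. This point is on its axis half-way up the whole, 32 mm above its flat underside; its own x points square to one flat (other flats every 60 degrees), z up. Starts in the wooden storage block.
- shoe_seat (a point): Die shoe, home of the cone: fixed dark steel plate 144 x 100 mm, 15 mm thick, with a square recess 80 x 80 mm inside a rim 5 mm high and 6 mm wide; beyond the recess two brass guide posts, 14 mm in diameter and rising 45 mm above the plate, stand 78 mm from the recess centre along own x and 34 mm to either side. This point is the middle of the recess floor, 15 mm above the bench; x points towards the posts, z up.
- wood_seat (a point): Wooden storage block, home of the slotted block: fixed, pale wood, 100 x 100 mm, 20 mm high, with a square recess 80 x 80 mm and 8 mm deep. This point is the middle of the recess floor, 12 mm above the bench; z up.
- tray_seat (a point): Sheet-metal tray, home of the hexagonal tool: fixed, 86 x 86 mm, bare metal, walls 2 mm thick that rise 9 mm above its floor, with a small flat lug 40 mm wide, 18 mm long, level with the rim on its -x side. Recess 82 x 82 mm. This point is the middle of its floor, 3 mm above the bench; z up.
- mat_top (a point): Free parking place: fixed flat round black rubber mat, 96 mm in diameter, 4 mm thick, empty at the start. This point is the middle of its top, 4 mm above the bench; z up.
- wrench_grip (a point): Bystander: loose steel wrench 200 mm long, lying flat on the far side of the bench; this point is on its handle. Leave alone.
- oilcan_center (a point): Bystander: loose green can with a pale top, 60 mm in diameter, 110 mm high, standing on the far side of the bench; this point is on its axis half-way up. Leave alone.
- bracket: Bystander: loose channel of folded sheet metal, 70 x 120 mm, 47 mm high, open side up, on the far side of the bench; its origin is the centre of its underside. Leave alone.
Things that resemble listed ones, but are neither listed nor needed, are in the scene too. What is shaped like the part that bears cone_center but blue or orange is not meant.

How it is judged:
By the outcome, as a careful person would: the job done as asked, in the order asked, and still so for the second after the job is handed in, with the robot touching nothing.
It also fails if it takes over 106 s, if anything falls off the work surface, if the arm or the gripper's body presses on something with over 40 N, if the wrist force passes 120 N, or if a joint passes its speed limit or range.

### The arm

A 6-joint arm with a two-finger parallel gripper is mounted at the origin on the work surface. World frame = base frame: x ahead of the robot, y to its left, z up, the work surface at z = 0. Lengths are in m, angles in rad, forces in N, time in s.
With the tool pointing down it reaches from about 0.35 to 0.975 m from the base axis. Payload 4.9 kg.
Tool frame: the origin (TCP) lies midway between the tips of the shut fingers; the grasp point (between the pads) lies 19 mm behind it; z points along the fingers, y is the line along which they close (so a half turn about z gives the same grasp; the last joint's range is limited). The gripper opens to 85 mm and grips with 20 to 120 N. Pads are 22 mm wide; open, the fingers measure 114 mm over their backs; the gripper's body (76 mm by 85 mm) begins 54 mm behind the grasp point. The pads swing forward as they close: fully open they stand 13 mm farther back than shut.
Start: joints at [-1.299, 0.053, 1.613, -0, 1.476, -0.119], TCP at [0.238, -0.578, 0.231] pointing down, gripper open.
Joint ranges: [-3.01, 3.01], [-1.01, 2.22], [0.06, 2.58], [-1.02, 4.17], [0.09, 2.62], [-3.14, 3.14]. Speed limits (rad/s): [2.57, 2.57, 3.14, 3.14, 3.14, 3.14].

### API

Orientations are given as a rotation vector (axis times angle).
In Python, from rig import * gives the robot as it stands.
- The arm moves only by the shell command python3 -m creep 'ROWS' [FORCE]. ROWS is JSON, a list of rows, each a list of 7 numbers: the gripper's target within -1 to 1 (shut at 1, half-way at 0, fully open at -1), then the shift along the tool's x, y, z as a fraction of full scale, then the turn, a rotation vector about the tool's x, y, z as a fraction of full scale. In form: [[claw, x, y, z, rx, ry, rz], ...]. A call has 1 to 5 rows; each row shifts and turns the commanded pose from where the row before left it, along the tool's axes as they then stand; what a row does not reach is not made up. Full scale, the value 1, is 20 mm for a shift and 0.1 rad for a turn. A row lasts 1/10 s, in which the tool goes at most 50 mm and 8.59 degrees, less where a joint would pass 70% of its speed; a pose out of reach is approached as far as the arm can. A call with a number of a shift or a turn outside -1 to 1 is refused whole. A call with a gripper value outside its range is refused whole. The fingers move at their own pace and stop on an object; FORCE is the grip in N (left out, the last holds). Time passes only in rows, so rows that do not move let the fingers close. It gives the time, the measured TCP pose, the force, the opening and the grip force at its end, in the units of the state.
- state(): the state, without advancing time (a new reading comes with each control period).
- read_camera(name): name is "side" or "top"; returns a dict with "pixels" (420x560x3 uint8, blue, green, red), "K" (3x3 intrinsics, pixels), "dist_coeffs" ([k1, k2, p1, p2, k3] as OpenCV has them; the pictures are not rectified), "world_from_camera" (4x4, takes a point from camera to world coordinates). Camera axes: x right, y up, looking along -z (the intrinsics and any distortion apply to the point x, -y, -z); pixel columns grow to the right and rows downward; lengths in m; the calibration is good to about 2 mm. A picture is of the moment at which its call begins. There is no depth.
- hand_in(): hands the job in; it is judged then, once.
The state is a dict: "t": time; "joints": joint angles; "dq": joint speeds; "tau": joint torques, N m; "eef_pos": TCP position; "orientation": TCP orientation; "contact_force": force on the tool from outside, world axes, zero at the start; "moment": the same for the moment, N m; "width": opening from 0.0 (shut) to 1.0 (fully open); "finger_force": force on a finger pad.
Only numpy, scipy, OpenCV 4.12 (cv2) and the standard library are available. Lean on these libraries where they do the work, as an engineer would, in place of code of your own. Each camera call takes 0.05 s, during which the arm holds its last target. There are 200 camera calls.

## Working session

There is one attempt and no reset: what is moved stays moved. The work goes in short steps, Python scripts to look and compute and a shell command to move; the robot and the scene stay as the last step left them, time stands still between calls to the robot, and variables do not carry over. Pictures are saved under pics/ and viewed, at most 14 in all, crops included, and the job is handed in when it is done.

```bash
mkdir -p pics; ls; python3 - <<'E'
from rig import *
import cv2
for n in("top","side"):
    c=read_camera(n);cv2.imwrite(f"pics/{n}0.png",c["pixels"]);print(n,c["K"],c["dist_coeffs"],c["world_from_camera"])
print(state())
E
```

```text
pics
top [[508.1642208    0.         278.64396459]
 [  0.         508.1642208  209.14571336]
 [  0.           0.           1.        ]] [-0.15566571  0.          0.          0.          0.        ] [[-0.02054431  0.99044415 -0.13637561  0.38241205]
 [-0.99972416 -0.02190379 -0.00847544  0.00697312]
 [-0.0113816   0.13616387  0.99062095  1.30126093]
 [ 0.          0.          0.          1.        ]]
side [[410.35632155   0.         275.18314474]
 [  0.         410.35632155 210.54135728]
 [  0.           0.           1.        ]] [-0.09773241  0.          0.          0.          0.        ] [[-0.97229481  0.1287242  -0.19512275  0.38908566]
 [-0.23317298 -0.47505751  0.8484991   0.74600545]
 [ 0.01652784  0.87048862  0.49191096  0.50389897]
 [ 0.          0.          0.          1.        ]]
{'t': 0.1, 'joints': array([-1.29899500e+00,  5.32935535e-02,  1.61416980e+00,  3.69199249e-05,
        1.47602172e+00, -1.18971986e-01]), 'dq': array([-0.0012033 , -0.00196132, -0.00298028, -0.0003452 , -0.00066724,
        0.00057143]), 'tau': array([ 2.77374471e-05, -3.94901204e+01, -3.71364069e+01, -2.51334143e-05,
        3.88001004e-03,  2.69553681e-05]), 'eef_pos': array([ 0.23793569, -0.57731672,  0.23017646]), 'orientation': array([-3.07996388e+00, -6.09554855e-01,  1.69267880e-04]), 'contact_force': array([-0.00077601,  0.1746144 ,  0.72352284]), 'moment': array([-0.00782449,  0.00741244,  0.01604367]), 'finger_force': 0.0, 'width': 0.9966712947707516}
```

View pics/top0.png

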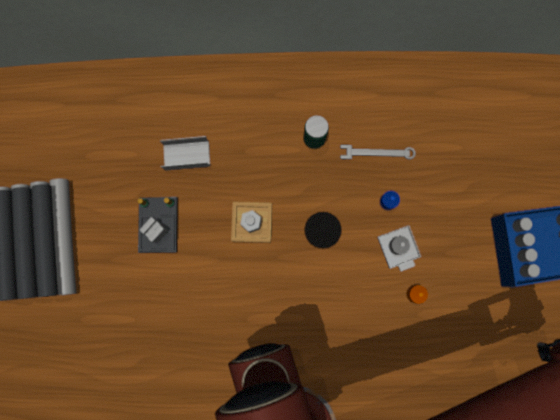

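View pics/side0.png

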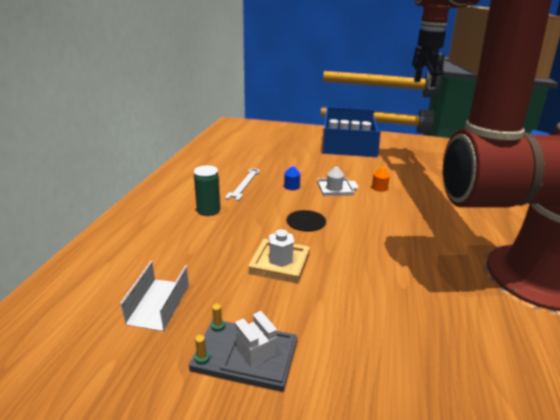

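Top view: die shoe with slotted block (158,225), wood with hexagon (251,221), mat (323,230), tray with cone (400,246), and blue/orange decoys at (390,200) and (418,294). The side view agrees. Next I'll enlarge these for measuring.

```bash
cat > h.py <<'E'
from rig import *
import cv2, numpy as np
def ray(c,uv):
    K,d,W=c["K"],np.array(c["dist_coeffs"]),np.array(c["world_from_camera"])
    p=cv2.undistortPoints(np.array(uv,float).reshape(-1,1,2),np.array(K),d).reshape(-1,2)
    v=np.c_[p[:,0],-p[:,1],-np.ones(len(p))]@W[:3,:3].T
    return W[:3,3],v
def plane(c,uv,z):
    o,v=ray(c,uv); return o+v*((z-o[2])/v[:,2])[:,None]
def tri(c1,u1,c2,u2):
    A=[];b=[]
    for c,u in((c1,u1),(c2,u2)):
        o,v=ray(c,u);v=v[0]/np.linalg.norm(v[0]);P=np.eye(3)-np.outer(v,v);A.append(P);b.append(P@o)
    return np.linalg.lstsq(np.vstack(A),np.hstack(b),rcond=None)[0]
def crop(im,u,v,w,h,s): return cv2.resize(im[v:v+h,u:u+w],None,fx=s,fy=s,interpolation=cv2.INTER_CUBIC)
E
python3 - <<'E'
from h import *
t=read_camera("top")["pixels"];s=read_camera("side")["pixels"]
a=[crop(t,u,v,66,50,6) for u,v in((126,196),(218,197),(290,205),(367,222))]
cv2.imwrite("pics/tc.png",np.vstack([np.hstack(a[:2]),np.hstack(a[2:])]))
b=[crop(s,u,v,w,h,f) for u,v,w,h,f in((180,300,130,100,3),(235,220,90,67,4.3),(265,160,130,100,3))]
b=[cv2.resize(x,(390,300)) for x in b]
cv2.imwrite("pics/sc.png",np.vstack([np.hstack(b[:2]),np.hstack([b[2],b[2]*0])]))
E
```

```text
(no output)
```

View pics/tc.png

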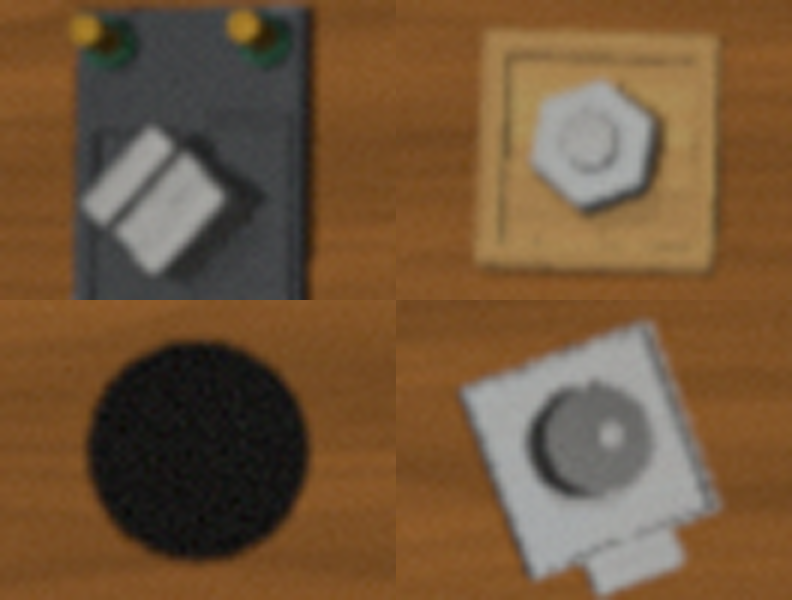

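View pics/sc.png

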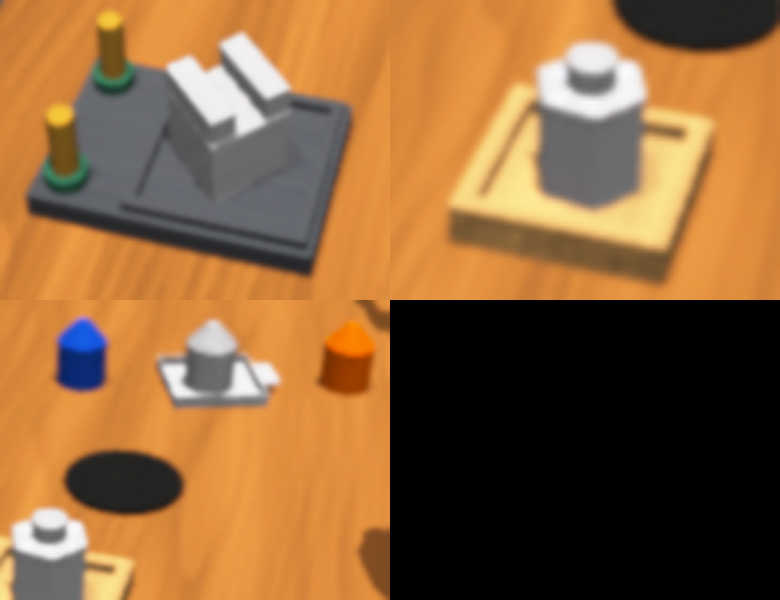

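The crops show the slotted block at about 45° in the shoe, the hexagon in the wood, and the cone in the tray, which is turned about 20° with its lug toward the robot. I'll measure by casting masks onto planes at the known heights.

```bash
cat > meas.py <<'E'
from h import *
T=read_camera("top");im=T["pixels"];hsv=cv2.cvtColor(im,cv2.COLOR_BGR2HSV);H,S,V=cv2.split(hsv)
def rep(name,mask,box,z,n=1,op=0):
    u0,v0,u1,v1=box;m=np.zeros_like(S);m[v0:v1,u0:u1]=mask[v0:v1,u0:u1].astype(np.uint8)*255
    m=cv2.morphologyEx(m,cv2.MORPH_CLOSE,np.ones((3,3)))
    if op:m=cv2.morphologyEx(m,cv2.MORPH_OPEN,np.ones((op,op)))
    cs=sorted(cv2.findContours(m,0,1)[0],key=cv2.contourArea)[::-1][:n]
    for c in cs:
        c=cv2.convexHull(c)
        p=plane(T,c.reshape(-1,2),z)[:,:2].astype(np.float32)*1000
        r=cv2.minAreaRect(p.reshape(-1,1,2));M=cv2.moments(m if n==1 else cv2.drawContours(m*0,[c],-1,255,-1),True)
        g=plane(T,[[M["m10"]/M["m00"],M["m01"]/M["m00"]]],z)[0,:2]*1000
        print(name,"rect c",np.round(r[0],1),"size",np.round(r[1],1),"ang",round(r[2],1),"centroid",g.round(1))
if __name__=="__main__":
    gold=(S>140)&(H>=18)&(H<32)&(V>80)
    rep("post",gold,(134,194,180,212),.06,2)
    rep("shoe",(S<90)|((H>30)&(H<90)),(130,192,185,260),.017)
    rep("slot top",(V>110)&(S<60),(130,205,175,250),.056+.015)
    rep("wood",(H>=12)&(V>140),(225,197,280,248),.02)
    for z,k in((.062,0),):
        rep("hextop",(S<70)&(V>110),(232,204,268,238),z)
    rep("mat",(V<50),(295,205,350,255),.004)
    rep("tray",(S<90),(370,222,430,272),.010,op=17)
    rep("tray all",(S<90),(370,222,430,272),.010)
    # dark cone in bright tray
    rep("cone body",(S<90)&(V<160),(388,234,416,258),.045,op=5)
    for n,b in(("hex",(236,206,268,236)),("slot",(136,212,170,248)),("cone",(384,230,418,262))):
        u0,v0,u1,v1=b; print(n);print(V[v0:v1:2,u0:u1:2]);
E
python3 meas.py
```

```text
post rect c [582.8 297.7] size [12.7 12.3] ang 62.6 centroid [583.1 297.7]
post rect c [582.3 365.6] size [13.  10.6] ang 45.2 centroid [582.5 365.9]
shoe rect c [526.2 331.7] size [143.   99.5] ang 0.3 centroid [523.  330.2]
slot top rect c [510.  332.3] size [43.3 43.6] ang 45.1 centroid [509.9 332.2]
wood rect c [529.8  89.2] size [99.9 99.6] ang 87.2 centroid [530.2  90.3]
hextop rect c [527.2  87.9] size [46.1 52.1] ang 19.5 centroid [526.9  88.3]
mat rect c [506.  -93.4] size [90.  90.2] ang 88.5 centroid [505.3 -93.3]
tray rect c [ 453.3 -287.8] size [83.6 92.3] ang 88.3 centroid [ 452.8 -288.3]
tray all rect c [ 449.4 -290.2] size [104.3  89.4] ang 18.8 centroid [ 452.8 -288.8]
cone body rect c [ 457.4 -285.1] size [66.3 52.4] ang 88.4 centroid [ 459.  -282.9]
hex
[[135 136 134 132 142 141 136 136 136 145 147 143 143 145 151 143]
 [134 165 166 166 166 163 162 164 164 158 161 157 156 156 161 156]
 [134 167 167 167 165 166 166 166 164 161 158 165 165 164 163 164]
 [132 164 169 166 170 166 163 166 170 153 140 159 168 171 168 166]
 [135 169 166 166 164 163 165 161 164 168 153 132
[... 2414 characters left out ...]
157  68  88 106 111 105 108 132 116 105 118 158 157 121 136]
 [166 167 135  49 100 108 110 108 110 156 141 106 112 153 163 131 129]
 [167 167 129  49  97 111 112 110 111 133 119 108 111 152 166 152 125]
 [166 170 151  57  69 114 111 109 109 112 110 111 118 160 162 162 117]
 [159 168 166  97  48 103 112 111 112 113 110 114 145 165 167 165 135]
 [141 167 167 149  75  57  96 109 115 112 114 136 164 165 165 168 159]
 [112 169 167 168 152 115  87  95 119 142 150 165 167 165 163 163 162]
 [111 155 169 170 166 158 157 158 154 158 165 166 164 166 161 165 157]
 [126 124 168 166 169 168 166 166 169 166 168 166 167 159 143 134 133]
 [131 106 165 170 168 171 166 168 169 166 166 161 141 149 153 131 132]]
```

```bash
python3 - <<'E'
from h import *
T=read_camera("top");S=read_camera("side");f=lambda p:(p*1000).round(1)
q=np.array([(462,385),(650,322),(718,508),(535,578)],float);q=(q-[396,300])/6+[367,222]-.4
p=plane(T,q,.012);print("tray",f(p),f(p.mean(0)))
V=cv2.cvtColor(T["pixels"],cv2.COLOR_BGR2HSV)[:,:,2];
m=np.zeros_like(V);m[234:258,388:414]=(((V>95)&(V<124))[234:258,388:414]*255)
m=cv2.morphologyEx(m,cv2.MORPH_CLOSE,np.ones((5,5)));m=cv2.morphologyEx(m,cv2.MORPH_OPEN,np.ones((7,7)))
c=max(cv2.findContours(m,0,1)[0],key=cv2.contourArea)
pp=plane(T,c.reshape(-1,2),.045)[:,:2].astype(np.float32);ce,r=cv2.minEnclosingCircle(pp);M=cv2.moments(c)
print("cone circ",np.array(ce)*1e3,r*1e3,f(plane(T,[[M["m10"]/M["m00"],M["m01"]/M["m00"]]],.045)))
print("tip",f(plane(T,[[402.6,244.1]],.065)),f(tri(T,[[402.6,244.1]],S,[[335.5,166.5]])))
print("boss",f(plane(T,[[249.5,220]],.076)),f(tri(T,[[249.5,220]],S,[[281.3,232.4]])))
print("decoys",f(plane(T,[[390,200],[418,294]],.04)))
E
```

```text
tray [[ 485.7 -233.2   12. ]
 [ 510.7 -315.9   12. ]
 [ 430.4 -341.4   12. ]
 [ 403.  -261.    12. ]] [ 457.5 -287.9   12. ]
cone circ [ 458.03782344 -280.77402711] 27.288442477583885 [[ 458.4 -278.9   45. ]]
tip [[ 459.4 -284.4   65. ]] [ 460.3 -283.8   67.6]
boss [[526.   88.8  76. ]] [526.6  88.9  76.2]
decoys [[ 573.1 -263.8   40. ]
 [ 335.9 -323.7   40. ]]
```

```bash
python3 -m creep '[[-1,0,0,0,0,0,1],[-1,0,0,0,0,0,1],[-1,0,0,0,0,0,1],[-1,0,0,0,0,0,0.91],[-1,0.5,-0.5,0,0,0,0]]' 60
python3 -m creep '[[-1,0.75,-1,0,0,0,0],[-1,0.75,-1,0,0,0,0],[-1,0.75,-1,0,0,0,0],[-1,0.75,-1,0,0,0,0],[-1,0.75,-1,0,0,0,0]]'
python3 -m creep '[[-1,0.75,-1,0,0,0,0],[-1,0.75,-1,0,0,0,0],[-1,0.75,-1,0,0,0,0],[-1,0.75,-1,0,0,0,0],[-1,0.75,-1,0,0,0,0]]'
python3 -m creep '[[-1,0.75,-1,0.5,0,0,0],[-1,0.75,-1,1,0,0,0],[-1,0.75,-1,1,0,0,0],[-1,0.75,-1,1,0,0,0],[-1,0,0,0,0,0,0]]'
```

```text
t: 0.85
eef_pos: [0.2475, -0.5683, 0.2312]
orientation: [3.141, -0.003, -0.0]
contact_force: [-0.1, -1.2, -0.4]
width: 1.006
finger_force: 0.0
t: 1.35
eef_pos: [0.3241, -0.4662, 0.2313]
orientation: [-3.141, -0.004, -0.0]
contact_force: [0.3, -0.3, -0.9]
width: 0.999
finger_force: 0.0
t: 1.85
eef_pos: [0.399, -0.3661, 0.2314]
orientation: [-3.141, -0.004, -0.001]
contact_force: [0.1, -0.6, 1.0]
width: 0.999
finger_force: 0.0
t: 2.35
eef_pos: [0.4577, -0.2837, 0.1577]
orientation: [-3.137, -0.009, 0.007]
contact_force: [0.7, -0.4, 0.6]
width: 1.002
finger_force: 0.0
```

```bash
python3 -m creep '[[-1,0.05,0,1,0,0,0],[-1,0,0,1,0,0,0],[-1,0,0,1,0,0,0],[-1,0,0,1,0,0,0],[-1,0,0,1,0,0,0]]'
python3 -m creep '[[-1,0,0,0.5,0,0,0],[-1,0,0,0,0,0,0]]'
python3 - <<'E'
from h import *
t=read_camera("top")["pixels"];s=read_camera("side")["pixels"]
cv2.imwrite("pics/g1.png",np.hstack([crop(t,350,200,100,100,4),crop(s,285,110,100,100,4)]))
E
```

```text
t: 2.85
eef_pos: [0.4594, -0.2885, 0.0618]
orientation: [3.14, 0.002, 0.002]
contact_force: [-0.7, -0.7, 0.3]
width: 1.002
finger_force: 0.0
t: 3.05
eef_pos: [0.4582, -0.2874, 0.0503]
orientation: [-3.14, -0.0, 0.003]
contact_force: [-0.3, -0.2, -0.1]
width: 1.001
finger_force: 0.0
```

View pics/g1.png

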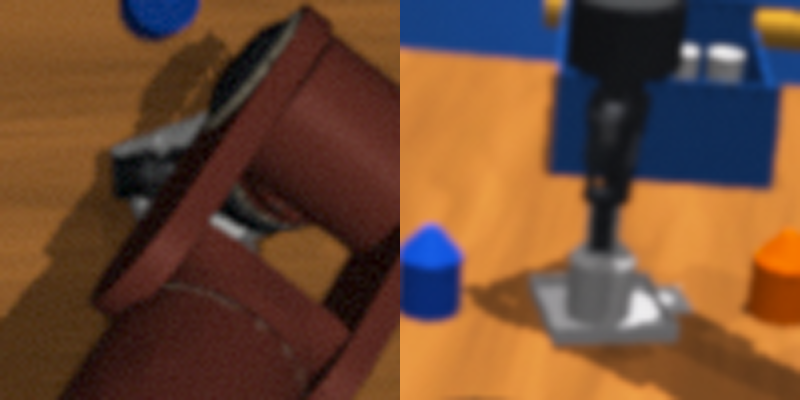

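Fingers straddle the cone (side view, around pixel 435,165). I'll correct 3 mm in y, descend and grip.

```bash
python3 -m creep '[[-1,0.06,-0.17,0.9,0,0,0],[-1,0,0,0.95,0,0,0],[-1,0,0,0,0,0,0]]'
python3 -m creep '[[1,0,0,0,0,0,0],[1,0,0,0,0,0,0],[1,0,0,0,0,0,0],[1,0,0,0,0,0,0],[1,0,0,0,0,0,0]]' 60
python3 -m creep '[[1,0,0,0,0,0,0],[1,0,0,0,0,0,0],[1,0,0,0,0,0,0]]'
```

```text
t: 3.45
eef_pos: [0.4595, -0.2838, 0.0133]
orientation: [-3.14, -0.0, 0.003]
contact_force: [-1.1, 0.2, -0.9]
width: 1.002
finger_force: 0.0
t: 3.95
eef_pos: [0.4614, -0.2849, 0.0163]
orientation: [3.141, -0.0, 0.003]
contact_force: [-0.2, 3.6, 5.0]
width: 0.517
finger_force: 62.2
t: 4.25
eef_pos: [0.4614, -0.2849, 0.0164]
orientation: [3.141, -0.0, 0.003]
contact_force: [-1.3, 2.8, 5.3]
width: 0.515
finger_force: 62.2
```

```bash
python3 -m creep '[[1,0,0,-0.5,0,0,0],[1,0,0,-1,0,0,0],[1,0,0,-1,0,0,0],[1,0.22,-0.8,-0.5,0,0,0],[1,0.22,-0.9,0,0,0,0]]'
python3 -m creep '[[1,0.22,-1,0,0,0,0],[1,0.22,-1,0,0,0,0],[1,0.22,-1,0,0,0,0],[1,0.22,-1,0,0,0,0],[1,0.22,-1,0,0,0,0]]'
python3 -m creep '[[1,0.22,-1,0,0,0,0],[1,0.22,-1,0,0,0,0],[1,0.22,-0.8,0,0,0,0],[1,0,0,0,0,0,0],[1,0,0,0,0,0,0]]'
```

```text
t: 4.75
eef_pos: [0.4699, -0.2504, 0.076]
orientation: [3.14, -0.002, 0.004]
contact_force: [0.9, -0.6, -7.0]
width: 0.516
finger_force: 63.1
t: 5.25
eef_pos: [0.4901, -0.1483, 0.0732]
orientation: [-3.14, -0.0, 0.003]
contact_force: [-0.2, 0.0, -6.8]
width: 0.514
finger_force: 62.9
t: 5.75
eef_pos: [0.5034, -0.0937, 0.0735]
orientation: [-3.141, -0.002, 0.003]
contact_force: [0.2, 0.6, -6.9]
width: 0.516
finger_force: 63.1
```

```bash
python3 -m creep '[[1,0.06,0,0.8,0,0,0],[1,0,0,1,0,0,0],[1,0,0,0.7,0,0,0],[1,0,0,0.15,0,0,0],[1,0,0,0,0,0,0]]'
python3 -m creep '[[1,0,0,0.05,0,0,0],[1,0,0,0.05,0,0,0],[1,0,0,0,0,0,0]]'
```

```text
t: 6.25
eef_pos: [0.5049, -0.0946, 0.0206]
orientation: [-3.141, 0.001, 0.003]
contact_force: [0.4, 0.1, -6.2]
width: 0.515
finger_force: 63.1
t: 6.55
eef_pos: [0.5061, -0.0947, 0.02]
orientation: [3.141, -0.0, 0.002]
contact_force: [-0.3, 0.0, -7.1]
width: 0.519
finger_force: 63.2
```

```bash
python3 -m creep '[[1,0,0,0.06,0,0,0],[1,0,0,0.06,0,0,0],[1,0,0,0,0,0,0]]'
python3 -m creep '[[1,0,0,0.05,0,0,0],[1,0,0,0,0,0,0]]'
```

```text
t: 6.85
eef_pos: [0.5058, -0.0946, 0.0174]
orientation: [3.141, -0.0, 0.0]
contact_force: [-0.8, 0.5, -3.1]
width: 0.514
finger_force: 63.5
t: 7.05
eef_pos: [0.5059, -0.0946, 0.0174]
orientation: [-3.142, 0.0, 0.001]
contact_force: [-5.8, 0.7, 5.4]
width: 0.518
finger_force: 64.5
```

```bash
python3 -m creep '[[-1,0,0,0,0,0,0],[-1,0,0,0,0,0,0],[-1,0,0,0,0,0,0],[-1,0,0,0,0,0,0]]'
python3 -m creep '[[-1,0,0,-0.5,0,0,0],[-1,0,0,-1,0,0,0],[-1,0,0,-1,0,0,0],[-1,0,0,-1,0,0,0],[-1,0,0,-0.7,0,0,0]]'
python3 -m creep '[[-1,0.1,-1,0,0,0,0],[-1,0.1,-1,0,0,0,0],[-1,0.1,-1,0,0,0,0],[-1,0.1,-1,0,0,0,0],[-1,0.1,-1,0,0,0,0]]'
python3 -m creep '[[-1,0.1,-1,0,0,0,0],[-1,0.1,-1,0,0,0,0],[-1,0.1,-1,0,0,0,0],[-1,0.2,-1,0,0,0,0],[-1,0,0,0,0,0,1]]'
python3 -m creep '[[-1,0,0,0,0,0,0.83],[-1,0,0,0,0,0,0]]'
python3 - <<'E'
from meas import *
rep("x",V<50,(295,205,350,255),.004)
cv2.imwrite("pics/p1.png",np.hstack([crop(im,285,195,75,75,5),crop(im,215,190,75,75,5)]))
E
```

```text
t: 7.45
eef_pos: [0.5061, -0.0947, 0.0163]
orientation: [3.141, -0.0, 0.002]
contact_force: [0.2, -0.8, -0.4]
width: 0.995
finger_force: 0.0
t: 7.95
eef_pos: [0.5065, -0.0948, 0.1023]
orientation: [3.141, -0.0, 0.004]
contact_force: [-0.2, 0.1, 0.9]
width: 0.997
finger_force: 0.0
t: 8.45
eef_pos: [0.5156, 0.0063, 0.1003]
orientation: [3.142, -0.0, 0.0]
contact_force: [0.5, -0.8, 0.5]
width: 1.002
finger_force: 0.0
t: 8.95
eef_pos: [0.5258, 0.0874, 0.1003]
orientation: [-3.137, 0.157, -0.001]
contact_force: [-1.1, -0.5, 0.3]
width: 1.003
finger_force: 0.0
t: 9.15
eef_pos: [0.5256, 0.0857, 0.1002]
orientation: [-3.128, 0.286, -0.0]
contact_force: [0.8, 0.6, 0.2]
width: 1.001
finger_force: 0.0
x rect c [506.  -93.3] size [89.9 90.2] ang 88.5 centroid [504.1 -91.4]
```

View pics/p1.png

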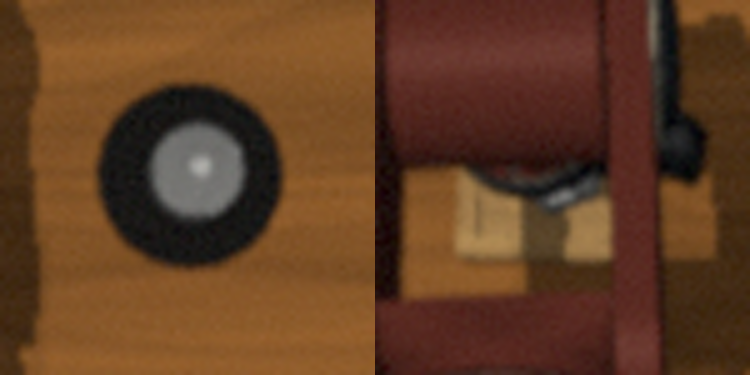

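The cone stands upright, centred on the mat (crop 195,170). The gripper is above the hexagon.

```bash
python3 -m creep '[[-1,0.03,-0.14,0.6,0,0,0],[-1,0,0,1,0,0,0],[-1,0,0,1,0,0,0],[-1,0,0,1,0,0,0],[-1,0,0,0,0,0,0]]'
python3 -m creep '[[1,0,0,0,0,0,0],[1,0,0,0,0,0,0],[1,0,0,0,0,0,0],[1,0,0,0,0,0,0],[1,0,0,0,0,0,0]]' 60
```

```text
t: 9.7
eef_pos: [0.5235, 0.088, 0.0239]
orientation: [3.128, -0.286, -0.012]
contact_force: [-1.1, 1.2, 0.2]
width: 1.001
finger_force: 0.0
t: 10.2
eef_pos: [0.5281, 0.0883, 0.0295]
orientation: [-3.128, 0.287, -0.005]
contact_force: [0.4, 0.5, 4.9]
width: 0.53
finger_force: 63.4
```

```bash
python3 -m creep '[[1,0,0,-0.5,0,0,0],[1,0,0,-1,0,0,0],[1,0,0,-1,0,0,0],[1,0,0,-1,0,0,0],[1,0,0.4,-0.5,0,0,0]]'
python3 -m creep '[[1,0,0.8,0,0,0,0],[1,0,1,0,0,0,0],[1,0,1,0,0,0,0],[1,0,1,0,0,0,0],[1,0,1,0,0,0,0]]'
python3 -m creep '[[1,0,1,0,0,0,0],[1,0,1,0,0,0,0],[1,0,1,0,0,0,0],[1,0,1,0,0,0,0],[1,0,1,0,0,0,0]]'
python3 -m creep '[[1,0,1,0,0,0,0],[1,0,1,0,0,0,0],[1,0,1,0,0,0,0],[1,0,1,0,0,0,0],[1,0,1,0,0,0,0]]'
python3 -m creep '[[1,0,1,0,0,0,0],[1,0,1,0,0,0,0],[1,0,1,0,0,0,0],[1,0,0.8,0,0,0,0],[1,0,0,0,0,0,0]]'
```

```text
t: 10.7
eef_pos: [0.5248, 0.0805, 0.1084]
orientation: [-3.128, 0.285, 0.001]
contact_force: [-0.6, -0.3, -7.4]
width: 0.53
finger_force: 62.8
t: 11.2
eef_pos: [0.5057, -0.0152, 0.1061]
orientation: [3.128, -0.287, -0.006]
contact_force: [0.1, 0.9, -8.4]
width: 0.531
finger_force: 62.8
t: 11.7
eef_pos: [0.4875, -0.1132, 0.1061]
orientation: [-3.128, 0.287, 0.006]
contact_force: [0.9, 0.0, -6.5]
width: 0.532
finger_force: 62.8
t: 12.2
eef_pos: [0.4693, -0.2112, 0.106]
orientation: [-3.127, 0.288, 0.006]
contact_force: [-0.1, 0.9, -6.4]
width: 0.533
finger_force: 62.8
t: 12.7
eef_pos: [0.4562, -0.287, 0.1069]
orientation: [-3.128, 0.291, 0.003]
contact_force: [0.1, -0.2, -7.5]
width: 0.527
finger_force: 63.0
```

```bash
python3 -m creep '[[1,0.1,0.02,0.7,0,0,0],[1,0,0,1,0,0,0],[1,0,0,1,0,0,0],[1,0,0,1,0,0,0],[1,0,0,0.4,0,0,0]]'
python3 -m creep '[[1,0,0,0.08,0,0,0],[1,0,0,0,0,0,0]]'
```

```text
t: 13.2
eef_pos: [0.4574, -0.2837, 0.0221]
orientation: [-3.125, 0.285, 0.008]
contact_force: [-0.5, 0.1, -7.7]
width: 0.531
finger_force: 62.9
t: 13.4
eef_pos: [0.4596, -0.286, 0.0243]
orientation: [-3.128, 0.287, -0.0]
contact_force: [0.8, -0.1, -6.1]
width: 0.531
finger_force: 62.9
```

```bash
python3 -m creep '[[1,-0.04,0.08,0.08,0,0,0],[1,0,0,0.06,0,0,0],[1,0,0,0,0,0,0]]'
python3 -m creep '[[1,0,0,0.05,0,0,0],[1,0,0,0,0,0,0]]'
```

```text
t: 13.7
eef_pos: [0.4586, -0.288, 0.0221]
orientation: [3.128, -0.288, 0.001]
contact_force: [-0.4, 0.4, -6.7]
width: 0.53
finger_force: 63.0
t: 13.9
eef_pos: [0.4584, -0.2878, 0.0207]
orientation: [3.128, -0.287, 0.001]
contact_force: [0.1, -0.5, -6.3]
width: 0.532
finger_force: 63.0
```

```bash
python3 -m creep '[[1,0,0,0.05,0,0,0],[1,0,0,0,0,0,0]]'
python3 -m creep '[[1,0,0,0.05,0,0,0],[1,0,0,0,0,0,0]]'
```

```text
t: 14.1
eef_pos: [0.4584, -0.2879, 0.0206]
orientation: [-3.128, 0.287, 0.001]
contact_force: [-4.2, 2.3, 3.1]
width: 0.529
finger_force: 64.0
t: 14.3
eef_pos: [0.4584, -0.2879, 0.0206]
orientation: [-3.128, 0.287, 0.002]
contact_force: [-6.8, 4.5, 9.1]
width: 0.531
finger_force: 65.0
```

```bash
python3 -m creep '[[-1,0,0,0,0,0,0],[-1,0,0,0,0,0,0],[-1,0,0,0,0,0,0],[-1,0,0,0,0,0,0]]'
python3 -m creep '[[-1,0,0,-0.5,0,0,0],[-1,0,0,-1,0,0,0],[-1,0,0,-1,0,0,0],[-1,0,0,-1,0,0,1],[-1,0,0,-1,0,0,1]]'
python3 -m creep '[[-1,0,0,0,0,0,1],[-1,0,0,0,0,0,1],[-1,0,0,0,0,0,1],[-1,0,0,0,0,0,1],[-1,0,0,0,0,0,0]]'
```

```text
t: 14.7
eef_pos: [0.4587, -0.288, 0.0188]
orientation: [3.128, -0.287, 0.001]
contact_force: [0.5, 0.4, 0.3]
width: 0.999
finger_force: 0.0
t: 15.2
eef_pos: [0.4584, -0.2878, 0.1101]
orientation: [3.083, -0.604, 0.001]
contact_force: [0.7, 0.6, 0.5]
width: 1.002
finger_force: 0.0
t: 15.7
eef_pos: [0.4585, -0.2879, 0.1093]
orientation: [2.904, -1.199, 0.001]
contact_force: [-0.0, 0.1, 0.2]
width: 0.998
finger_force: 0.0
```

```bash
python3 -m creep '[[-1,-0.4,-0.5,0,0,0,0],[-1,-0.84,-1,0,0,0,0],[-1,-0.84,-1,0,0,0,0],[-1,-0.84,-1,0,0,0,0],[-1,-0.84,-1,0,0,0,0]]'
python3 -m creep '[[-1,-0.84,-1,0,0,0,0],[-1,-0.84,-1,0,0,0,0],[-1,-0.84,-1,0,0,0,0],[-1,-0.84,-1,0,0,0,0],[-1,-0.84,-1,0,0,0,0]]'
python3 -m creep '[[-1,-0.84,-1,0,0,0,0],[-1,-0.84,-1,0,0,0,0],[-1,-0.84,-1,0,0,0,0],[-1,-0.84,-1,0,0,0,0],[-1,-0.84,-1,0,0,0,0]]'
python3 -m creep '[[-1,-0.84,-1,0,0,0,0],[-1,-0.84,-1,0,0,0,0],[-1,-0.84,-1,0,0,0,0],[-1,-0.84,-1,0,0,0,0],[-1,-0.84,-1,0,0,0,0]]'
python3 -m creep '[[-1,-0.84,-1,0,0,0,0],[-1,-0.84,-1,0,0,0,0],[-1,-0.84,-1,0,0,0,0],[-1,-0.3,-0.4,0,0,0,0],[-1,0,0,0,0,0,0]]'
python3 - <<'E'
from h import *
t=read_camera("top")["pixels"];s=read_camera("side")["pixels"]
cv2.imwrite("pics/g2.png",np.hstack([crop(t,360,205,80,80,5),crop(s,290,125,80,80,5)]))
print(state()["eef_pos"])
E
```

```text
t: 16.2
eef_pos: [0.4684, -0.1691, 0.1087]
orientation: [-2.905, 1.196, -0.0]
contact_force: [0.7, 0.1, 0.1]
width: 0.999
finger_force: 0.0
t: 16.7
eef_pos: [0.4793, -0.0389, 0.1087]
orientation: [-2.905, 1.196, -0.0]
contact_force: [0.2, 0.4, -0.3]
width: 1.001
finger_force: 0.0
t: 17.2
eef_pos: [0.4901, 0.0912, 0.1087]
orientation: [-2.905, 1.196, -0.0]
contact_force: [-0.1, -0.3, -0.2]
width: 1.001
finger_force: 0.0
t: 17.7
eef_pos: [0.5009, 0.2213, 0.1087]
orientation: [-2.905, 1.196, 0.0]
contact_force: [-0.8, -0.2, 0.3]
width: 0.998
finger_force: 0.0
t: 18.2
eef_pos: [0.5091, 0.3086, 0.1086]
orientation: [2.905, -1.195, -0.0]
contact_force: [1.4, -0.9, -0.4]
width: 1.003
finger_force: 0.0
[0.50922744 0.3070213  0.1083746 ]
```

View pics/g2.png

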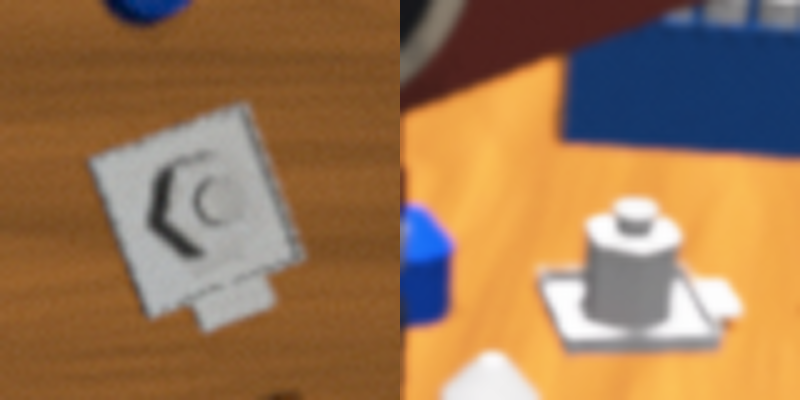

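The hexagon stands upright and centred in the tray (boss at crop 218,203). Next is the slotted block.

```bash
python3 -m creep '[[-1,-0.43,-0.46,0,0,0,0],[-1,-0.43,-0.46,0,0,0,0],[-1,0,0,0.5,0,0,0],[-1,0,0,0.5,0,0,0],[-1,0,0,0,0,0,0]]'
python3 - <<'E'
from h import *
t=read_camera("top")["pixels"];s=read_camera("side")["pixels"]
cv2.imwrite("pics/g3.png",np.hstack([crop(t,110,180,90,90,4.4),crop(s,180,280,120,120,3.3)]))
print(state()["eef_pos"])
E
```

```text
t: 18.8
eef_pos: [0.5087, 0.3317, 0.0855]
orientation: [2.9, -1.198, -0.005]
contact_force: [-0.3, 0.5, 0.1]
width: 0.999
finger_force: 0.0
[0.5097485  0.33213782 0.08730462]
```

View pics/g3.png

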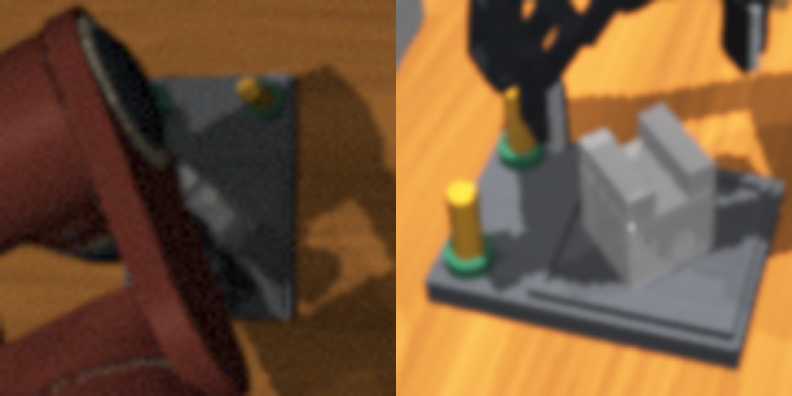

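The fingers straddle the block across its full faces, but one finger is near the far post. I'll partly close before descending, for more clearance.

```bash
python3 -m creep '[[-0.6,0,0,0,0,0,0],[-0.6,0,0,0,0,0,0],[-0.6,0,0,0.5,0,0,0],[-0.6,0,0,0.6,0,0,0],[-0.6,0,0,0.5,0,0,0]]'
python3 -m creep '[[-0.6,0,0,0.5,0,0,0],[-0.6,0,0,0.5,0,0,0],[-0.6,0,0,0.3,0,0,0],[-0.6,0,0,0,0,0,0]]'
python3 -m creep '[[1,0,0,0,0,0,0],[1,0,0,0,0,0,0],[1,0,0,0,0,0,0],[1,0,0,0,0,0,0],[1,0,0,0,0,0,0]]' 60
```

```text
t: 19.4
eef_pos: [0.5098, 0.3324, 0.0549]
orientation: [2.903, -1.199, -0.001]
contact_force: [-1.1, -0.3, -0.3]
width: 0.803
finger_force: 0.0
t: 19.8
eef_pos: [0.5095, 0.3323, 0.029]
orientation: [2.902, -1.198, -0.003]
contact_force: [-0.1, -0.8, 0.1]
width: 0.807
finger_force: 0.0
t: 20.3
eef_pos: [0.5108, 0.3328, 0.0314]
orientation: [-2.903, 1.199, -0.001]
contact_force: [-1.3, -1.1, 3.7]
width: 0.505
finger_force: 62.9
```

```bash
python3 -m creep '[[1,0,0,-0.5,0,0,0],[1,0,0,-1,0,0,0],[1,0,0,-1,0,0,0],[1,0,0,-1,0,0,0],[1,0.47,0.4,0,0,0,0]]'
python3 -m creep '[[1,0.9,0.78,0,0,0,0],[1,0.9,0.78,0,0,0,0],[1,0.9,0.78,0,0,0,0],[1,0.9,0.78,0,0,0,0],[1,0.9,0.78,0,0,0,0]]'
python3 -m creep '[[1,0.9,0.78,0,0,0,0],[1,0.9,0.78,0,0,0,0],[1,0.9,0.78,0,0,0,0],[1,0.9,0.78,0,0,0,0],[1,0.5,0.4,0,0,0,0]]'
python3 -m creep '[[1,0.2,0.13,0,0,0,-0.5],[1,0,0,0,0,0,-1],[1,0,0,0,0,0,-1],[1,0,0,0,0,0,-1],[1,0,0,0,0,0,-1]]'
python3 -m creep '[[1,0,0,0,0,0,-1],[1,0,0,0,0,0,-1],[1,0,0,0,0,0,-0.85],[1,0,0,0,0,0,0],[1,0,0,0,0,0,0]]'
```

```text
t: 20.8
eef_pos: [0.5126, 0.3217, 0.1029]
orientation: [-2.901, 1.195, -0.005]
contact_force: [0.9, 0.5, -5.8]
width: 0.507
finger_force: 62.6
t: 21.3
eef_pos: [0.5183, 0.1994, 0.0978]
orientation: [2.901, -1.198, -0.005]
contact_force: [0.2, -0.1, -7.3]
width: 0.511
finger_force: 62.5
t: 21.8
eef_pos: [0.5268, 0.0916, 0.0981]
orientation: [2.901, -1.201, -0.005]
contact_force: [0.2, -0.2, -6.7]
width: 0.509
finger_force: 62.5
t: 22.3
eef_pos: [0.5284, 0.089, 0.0989]
orientation: [3.099, -0.515, -0.004]
contact_force: [-0.5, -0.1, -5.6]
width: 0.51
finger_force: 62.2
t: 22.8
eef_pos: [0.5289, 0.0891, 0.0995]
orientation: [-3.141, 0.079, 0.003]
contact_force: [-1.1, 0.3, -6.6]
width: 0.51
finger_force: 62.2
```

```bash
python3 -m creep '[[1,0.05,0,0.7,0,0,0],[1,0,0,1,0,0,0],[1,0,0,1,0,0,0],[1,0,0,0.6,0,0,0],[1,0,0,0,0,0,0]]'
python3 -m creep '[[1,0,0,0.06,0,0,0],[1,0,0,0.05,0,0,0],[1,0,0,0,0,0,0]]'
python3 -m creep '[[1,0,0,0.05,0,0,0],[1,0,0,0,0,0,0]]'
```

```text
t: 23.3
eef_pos: [0.5281, 0.0891, 0.0313]
orientation: [3.14, -0.076, -0.009]
contact_force: [-0.6, 0.2, -7.0]
width: 0.511
finger_force: 62.2
t: 23.6
eef_pos: [0.5315, 0.0892, 0.0334]
orientation: [-3.141, 0.076, -0.003]
contact_force: [-0.2, -0.1, -6.9]
width: 0.509
finger_force: 62.3
t: 23.8
eef_pos: [0.5309, 0.0892, 0.0317]
orientation: [-3.141, 0.076, -0.001]
contact_force: [-1.1, -0.3, -7.0]
width: 0.507
finger_force: 62.3
```

```bash
python3 -m creep '[[1,-0.05,0,0.06,0,0,0],[1,0,0,0.05,0,0,0],[1,0,0,0,0,0,0]]'
python3 -m creep '[[1,0,0,0.05,0,0,0],[1,0,0,0,0,0,0]]'
python3 -m creep '[[1,0,0,0.05,0,0,0],[1,0,0,0,0,0,0]]'
```

```text
t: 24.1
eef_pos: [0.5293, 0.0892, 0.0288]
orientation: [3.141, -0.076, -0.001]
contact_force: [0.2, 0.2, -6.3]
width: 0.508
finger_force: 62.3
t: 24.3
eef_pos: [0.5297, 0.0892, 0.0284]
orientation: [3.141, -0.076, -0.0]
contact_force: [-1.4, -0.1, -4.6]
width: 0.513
finger_force: 62.6
t: 24.5
eef_pos: [0.5298, 0.0892, 0.0284]
orientation: [3.141, -0.076, -0.001]
contact_force: [-5.2, 0.3, 3.7]
width: 0.512
finger_force: 63.5
```

```bash
python3 -m creep '[[-1,0,0,0,0,0,0],[-1,0,0,0,0,0,0],[-1,0,0,0,0,0,0],[-1,0,0,0,0,0,0]]'
python3 -m creep '[[-1,0,0,-0.5,0,0,0],[-1,0,0,-1,0,0,0],[-1,0,0,-1,0,0,0],[-1,0,0,-1,0,0,0],[-1,0,0,-0.5,0,0,0]]'
python3 -m creep '[[-1,-0.04,0.5,0,0,0,0],[-1,-0.08,1,0,0,0,0],[-1,-0.08,1,0,0,0,0],[-1,-0.08,1,0,0,0,0],[-1,-0.08,1,0,0,0,0]]'
python3 -m creep '[[-1,-0.08,1,0,0,0,0],[-1,-0.08,1,0,0,0,0],[-1,-0.08,1,0,0,0,0],[-1,-0.08,1,0,0,0,0],[-1,-0.06,0.75,0,0,0,0]]'
python3 -m creep '[[-1,0,0,0,0,0,0],[-1,0,0,0,0,0,0]]'
python3 - <<'E'
from h import *
t=read_camera("top")["pixels"];s=read_camera("side")["pixels"]
cv2.imwrite("pics/g4.png",np.hstack([crop(t,215,185,80,80,5),crop(s,230,180,100,100,4)]))
E
```

```text
t: 24.9
eef_pos: [0.5302, 0.0892, 0.0276]
orientation: [-3.141, 0.076, -0.002]
contact_force: [-0.2, -0.1, 0.7]
width: 1.001
finger_force: 0.0
t: 25.4
eef_pos: [0.531, 0.0893, 0.11]
orientation: [-3.14, 0.076, -0.006]
contact_force: [0.7, 0.0, 0.5]
width: 0.994
finger_force: 0.0
t: 25.9
eef_pos: [0.5169, -0.0016, 0.1057]
orientation: [3.141, -0.076, -0.003]
contact_force: [-0.6, -0.0, -0.1]
width: 1.003
finger_force: 0.0
t: 26.4
eef_pos: [0.5047, -0.0962, 0.1059]
orientation: [-3.14, 0.077, 0.003]
contact_force: [-0.5, 0.5, -0.8]
width: 1.003
finger_force: 0.0
t: 26.6
eef_pos: [0.5055, -0.0948, 0.1065]
orientation: [-3.14, 0.077, 0.001]
contact_force: [0.8, 0.3, -0.6]
width: 1.001
finger_force: 0.0
```

View pics/g4.png

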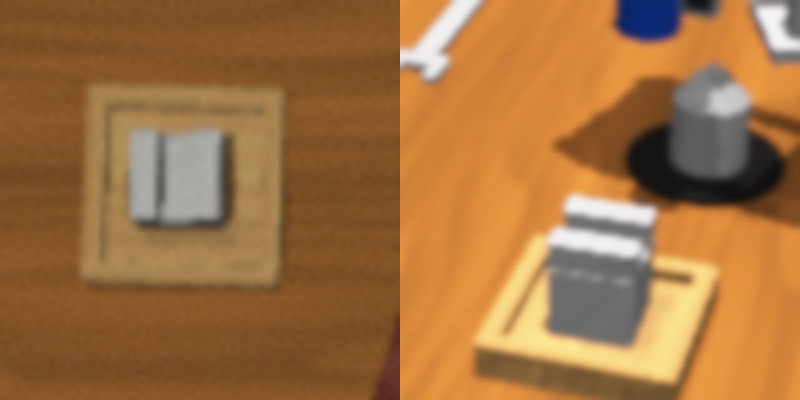

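The slotted block sits squarely in the middle of the wood recess (crop 178,177). Now the cone.

```bash
python3 -m creep '[[-1,0.02,0,0.6,0,0,0],[-1,0,0,1,0,0,0],[-1,0,0,1,0,0,0],[-1,0,0,1,0,0,0],[-1,0,0,0.6,0,0,0]]'
python3 -m creep '[[-1,0,0,0.35,0,0,0],[-1,0,0,0,0,0,0]]'
python3 -m creep '[[1,0,0,0,0,0,0],[1,0,0,0,0,0,0],[1,0,0,0,0,0,0],[1,0,0,0,0,0,0],[1,0,0,0,0,0,0]]' 60
```

```text
t: 27.2
eef_pos: [0.5049, -0.0938, 0.0205]
orientation: [-3.14, 0.074, 0.005]
contact_force: [-0.4, 0.2, -0.8]
width: 0.997
finger_force: 0.0
t: 27.4
eef_pos: [0.5056, -0.0944, 0.0149]
orientation: [-3.14, 0.075, 0.003]
contact_force: [1.1, -0.6, 0.2]
width: 0.999
finger_force: 0.0
t: 27.9
eef_pos: [0.5073, -0.0948, 0.0176]
orientation: [-3.14, 0.076, -0.003]
contact_force: [-0.8, 2.3, 6.0]
width: 0.518
finger_force: 61.8
```

```bash
python3 -m creep '[[1,0,0,-0.5,0,0,0],[1,0,0,-1,0,0,0],[1,0,0,-1,0,0,0],[1,0,0,-1,0,0,0],[1,-0.02,-0.4,-0.8,0,0,0]]'
python3 -m creep '[[1,-0.05,-0.9,-0.4,0,0,0],[1,-0.05,-1,0,0,0,0],[1,-0.05,-1,0,0,0,0],[1,-0.05,-1,0,0,0,0],[1,-0.05,-1,0,0,0,0]]'
python3 -m creep '[[1,-0.05,-1,0,0,0,0],[1,-0.05,-1,0,0,0,0],[1,-0.05,-1,0,0,0,0],[1,-0.05,-1,0,0,0,0],[1,-0.05,-1,0,0,0,0]]'
python3 -m creep '[[1,-0.06,-1,0,0,0,0],[1,-0.06,-1,0,0,0,0],[1,-0.06,-1,0,0,0,0],[1,-0.06,-1,0,0,0,0],[1,-0.06,-1,0,0,0,0]]'
python3 -m creep '[[1,-0.06,-1,0,0,0,0],[1,-0.06,-1,0,0,0,0],[1,-0.06,-1,0,0,0,0],[1,0,-0.5,0,0,0,0],[1,0,-0.4,0,0,0,0]]'
python3 -m creep '[[1,0,0,0,0,0,0],[1,0,0,0,0,0,0]]'
```

```text
t: 28.4
eef_pos: [0.5053, -0.0873, 0.1022]
orientation: [3.14, -0.077, -0.002]
contact_force: [1.0, 0.7, -6.8]
width: 0.516
finger_force: 62.9
t: 28.9
eef_pos: [0.5044, 0.012, 0.1086]
orientation: [3.141, -0.076, -0.005]
contact_force: [0.1, 0.1, -7.9]
width: 0.52
finger_force: 62.9
t: 29.4
eef_pos: [0.5042, 0.1119, 0.1086]
orientation: [3.14, -0.076, -0.005]
contact_force: [-0.1, -0.6, -6.8]
width: 0.518
finger_force: 62.9
t: 29.9
eef_pos: [0.5031, 0.2118, 0.1085]
orientation: [3.139, -0.076, -0.005]
contact_force: [0.3, -0.1, -7.3]
width: 0.514
finger_force: 62.9
t: 30.4
eef_pos: [0.5039, 0.2896, 0.109]
orientation: [3.139, -0.075, -0.003]
contact_force: [-0.2, 0.1, -7.1]
width: 0.513
finger_force: 63.0
t: 30.6
eef_pos: [0.5047, 0.289, 0.1097]
orientation: [3.14, -0.076, -0.001]
contact_force: [1.1, -0.4, -7.2]
width: 0.515
finger_force: 63.0
```

```bash
python3 -m creep '[[1,-0.04,-0.7,0,0,0,0],[1,-0.04,-1,0,0,0,0],[1,0,-0.43,0,0,0,0],[1,0,0,0.5,0,0,0],[1,0,0,1,0,0,0]]'
python3 -m creep '[[1,0,0,1,0,0,0],[1,0,0,1,0,0,0],[1,0,0,0.3,0,0,0],[1,0,0,0,0,0,0],[1,0,0,0,0,0,0]]'
```

```text
t: 31.1
eef_pos: [0.5068, 0.3328, 0.0815]
orientation: [-3.139, 0.075, -0.006]
contact_force: [-0.8, -0.6, -7.5]
width: 0.513
finger_force: 63.3
t: 31.6
eef_pos: [0.5059, 0.3323, 0.0348]
orientation: [-3.14, 0.076, -0.002]
contact_force: [0.3, 1.0, -6.7]
width: 0.516
finger_force: 63.2
```

```bash
python3 -m creep '[[1,0.04,0.03,0.1,0,0,0],[1,0,0,0.1,0,0,0],[1,0,0,0,0,0,0]]'
python3 -m creep '[[1,0,0,0.06,0,0,0],[1,0,0,0,0,0,0]]'
python3 -m creep '[[1,0,0,0.05,0,0,0],[1,0,0,0,0,0,0]]'
```

```text
t: 31.9
eef_pos: [0.5063, 0.3317, 0.0305]
orientation: [-3.14, 0.076, -0.001]
contact_force: [-0.9, -0.2, -7.1]
width: 0.519
finger_force: 63.2
t: 32.1
eef_pos: [0.5059, 0.3316, 0.0288]
orientation: [3.141, -0.076, -0.0]
contact_force: [-0.3, 0.1, -6.0]
width: 0.514
finger_force: 63.2
t: 32.3
eef_pos: [0.5061, 0.3317, 0.0287]
orientation: [3.14, -0.076, -0.001]
contact_force: [-2.6, -1.9, 0.4]
width: 0.517
finger_force: 63.8
```

Contact made. Release, rise, move aside and check.

```bash
python3 -m creep '[[1,0,0,0.03,0,0,0],[-1,0,0,0,0,0,0],[-1,0,0,0,0,0,0],[-1,0,0,0,0,0,0],[-1,0,0,0,0,0,0]]'
python3 -m creep '[[-1,0,0,-0.5,0,0,0],[-1,0,0,-1,0,0,0],[-1,0,0,-1,0,0,0],[-1,0,0,-1,0,0,0],[-1,0,0,-1,0,0,0]]'
python3 -m creep '[[-1,0,0,-1,0,0,0],[-1,0,0.5,-1,0,0,0],[-1,0,1,-1,0,0,0],[-1,0,1,0,0,0,0],[-1,0,1,0,0,0,0]]'
python3 -m creep '[[-1,-0.5,1,0,0,0,0],[-1,-0.5,1,0,0,0,0],[-1,-0.5,1,0,0,0,0],[-1,-0.5,1,0,0,0,0],[-1,0,0.5,0,0,0,0]]'
python3 -m creep '[[-1,0,1,0,0,0,0],[-1,0,1,0,0,0,0],[-1,0,1,0,0,0,0],[-1,0,0,0,0,0,0],[-1,0,0,0,0,0,0]]'
python3 - <<'E'
from h import *
T=read_camera("top");S=read_camera("side")
cv2.imwrite("pics/e1.png",np.hstack([crop(T["pixels"],120,180,70,80,5),crop(S["pixels"],180,280,128,140,2.9)[:400]]))
cv2.imwrite("pics/e2.png",T["pixels"]);
E
```

```text
t: 32.8
eef_pos: [0.5067, 0.3319, 0.0279]
orientation: [-3.14, 0.076, -0.002]
contact_force: [-0.4, -0.3, 0.3]
width: 1.0
finger_force: 0.0
t: 33.3
eef_pos: [0.5063, 0.3317, 0.119]
orientation: [-3.14, 0.076, -0.001]
contact_force: [0.2, -0.2, 1.0]
width: 0.998
finger_force: 0.0
t: 33.8
eef_pos: [0.5034, 0.2614, 0.1796]
orientation: [-3.139, 0.075, -0.005]
contact_force: [-1.0, 0.3, -0.1]
width: 1.003
finger_force: 0.0
t: 34.3
eef_pos: [0.4578, 0.1728, 0.1779]
orientation: [-3.141, 0.077, -0.002]
contact_force: [0.6, -0.1, -0.4]
width: 1.002
finger_force: 0.0
t: 34.8
eef_pos: [0.456, 0.1139, 0.1778]
orientation: [-3.14, 0.077, -0.002]
contact_force: [0.2, 0.1, -0.1]
width: 0.999
finger_force: 0.0
```

View pics/e1.png

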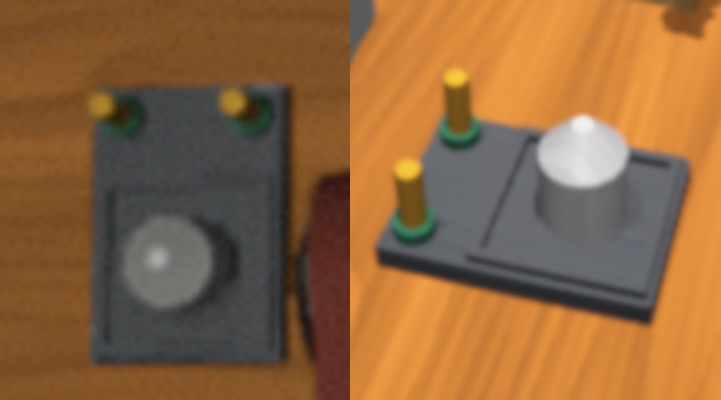

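View pics/e2.png

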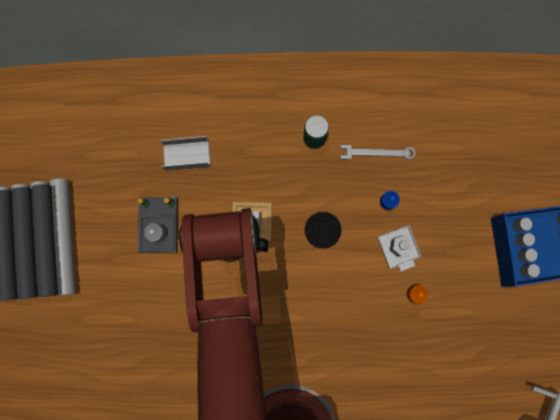

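All three tools stand in place; bystanders look unmoved (can 316,130, wrench 377,153, bracket 186,153). A numeric check of the centring:

```bash
python3 - <<'E'
import meas
from meas import *
rep("cone@57",(V>95)&(S<70),(138,215,176,250),.057)
im0=cv2.resize(cv2.imread("pics/g4.png")[:,:400],(80,80),interpolation=cv2.INTER_AREA)
meas.im=im.copy();meas.im[185:265,215:295]=im0
h,s,v=cv2.split(cv2.cvtColor(meas.im,cv2.COLOR_BGR2HSV))
rep("slot@68",(s<70)&(v>110),(232,200,268,238),.068)
g=(S<90)&(V>110)
f=lambda u:(plane(T,u,.067)*1e3).round(1)
c=cv2.GaussianBlur(V,(0,0),.7)
E
```

```text
cone@57 rect c [503.3 331.5] size [43.5 42.2] ang 45.1 centroid [503.3 331.8]
slot@68 rect c [527.   88.3] size [44.2 44.3] ang 88.7 centroid [527.5  89.4]
```

```bash
python3 -c "
from rig import *
print(hand_in())"
```

```text
the job is handed in; nothing more can be done
None
```

I handed the job in after about 35 s: the cone is in the die shoe, the slotted block in the wooden storage block and the hexagon in the tray, all upright and within about 3 mm of centre in the camera images, with the mat empty and the wrench, oil can and bracket unmoved.

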